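# Pack the cooled reagent drawer and shut it

### The job

Put the buffer reservoir and the short round bottle into the open cooler drawer beside the square bottle that already stands in it, so that all three stand upright on the drawer's floor; they only just fit, so make room by moving the square bottle out of the middle first. All three are full: keep them upright and set them down gently rather than dropping them. Then push the drawer fully shut, and leave everything else on the bench where it stands.

Things in the scene. Friction and masses are not known exactly. Their poses are not given: they have to be found in the camera images.
- drawer_floor (a point): Centre of the inner floor of the cooler's open drawer, a steel tray 134 x 134 mm inside; 30 mm above the bench, moves with the drawer. -x is the way the drawer opens, +x into the cooler, y across, z up. Side and rear (+x) walls are 4 mm thick and 55 mm high inside; the front (-x) wall is the drawer's white front panel, 16 mm thick, 176 mm wide, its top 115 mm above the tray floor.
- drawer_front (a point): Middle of the top edge of the drawer's front panel, on its outer face, 145 mm above the bench; same axes as the tray floor's. A 110 mm long bar handle runs across the panel 80 mm below this point and stands 35 mm out (-x). Above the handle the face is plain and can be pushed.
- drawer (a joint): How far the drawer is pulled out (m): 0 is fully shut, 0.18 fully open. It starts 0.150 to 0.175 open. Friction of about 3 N holds it where it is.
- square_bottle_mid (a point): Centre, half-way up, of the white square bottle that stands upright in the drawer: 62 x 62 mm (faces square to its x and y axes), 112 mm tall; straight sides up to 68 mm, a sloping shoulder to 80 mm, and a round grey screw cap, 38 mm across, from 84 to 112 mm, by which it is picked up. About 0.26 kg.
- round_bottle_mid (a point): Centre, half-way up, of the short white round bottle, upright on the bench: 62 mm across and 112 mm tall; straight sides up to 66 mm, a shoulder to 80 mm, and a round grey screw cap, 38 mm across, from 84 to 112 mm. About 0.24 kg.
- reservoir_mid (a point): Centre, half-way up, of the white rectangular buffer reservoir, upright on the bench: 126 mm long (its x axis), 62 mm wide (its y axis), 110 mm tall. Its flat lid is 80 mm up; on the lid, in the middle, stands a grey grip bar 72 mm long (along x), 26 mm wide (along y), from 80 to 110 mm. About 0.36 kg.
- cooler_edge (a point): Point on the top front edge of the bench-top cooler (fixed), right above the drawer, 155 mm above the bench; same axes as the tray floor's. The cooler is a low white cabinet that reaches 280 mm back from here (+x) and 95 mm to -y and 205 mm to +y, with a clear window in its roof. Its front faces roughly to the robot's left (world +y). Upright bottles in the drawer just pass under its roof.
- amber_bottle: Tall amber glass bottle with a black cap, 68 mm across, 150 mm tall; origin under its centre. Not to be packed; leave it.
- well_plate: White 96-well plate, 127 x 85 x 15 mm, origin under its centre; leave it.
- tip_box: Pipette-tip box with tips, 122 x 84 x 62 mm, origin under its centre; leave it.
- clip: Small black plastic clip, 62 x 34 x 18 mm, origin under its centre; leave it.
- jar: Low wide glass jar with a white lid, 72 mm across, 58 mm tall, origin under its centre; leave it.
There are look-alikes about, which are no part of the job. What is shaped like the part that bears round_bottle_mid but purple is not meant.

How it is judged:
At the end, for the whole second after the job is handed in: The drawer is fully shut (within 6 mm), and the reservoir, the square bottle and the round bottle all stand in it: centre within 50 mm of the tray's centre each way, resting on its floor (within 6 mm in height), upright (within 0.08 rad) and at rest (value of joint drawer below 0.006 m and z of square_bottle_mid in the frame of drawer_floor between 0.05 and 0.062 m and angle between each of square_bottle_mid, round_bottle_mid, reservoir_mid's own z axis and vertical below 0.08 rad and x of square_bottle_mid in the frame of drawer_floor between -0.05 and 0.05 m and y of square_bottle_mid in the frame of drawer_floor between -0.05 and 0.05 m and linear speed of each of square_bottle, round_bottle, reservoir below 0.02 m/s and z of round_bottle_mid in the frame of drawer_floor between 0.05 and 0.062 m and x of round_bottle_mid in the frame of drawer_floor between -0.05 and 0.05 m and y of round_bottle_mid in the frame of drawer_floor between -0.05 and 0.05 m and z of reservoir_mid in the frame of drawer_floor between 0.049 and 0.061 m and x of reservoir_mid in the frame of drawer_floor between -0.05 and 0.05 m and y of reservoir_mid in the frame of drawer_floor between -0.05 and 0.05 m); the robot touches nothing.
It fails at once if a bystander on the bench was moved by more than 30 mm (distance of any of amber_bottle, well_plate, tip_box, clip, jar from where it was at the start of the episode above 0.03 m).
It fails at once if one of the three things to be packed was tipped by more than 0.5 rad (angle between any of square_bottle_mid, round_bottle_mid, reservoir_mid's own z axis and vertical above 0.5 rad).
It fails at once if one of the three things was dropped or flung (moving at over 0.5 m/s with the fingers off it) ((linear speed of square_bottle above 0.5 m/s and contact force between square_bottle and the fingers below 0.1 N) or (linear speed of round_bottle above 0.5 m/s and contact force between round_bottle and the fingers below 0.1 N) or (linear speed of reservoir above 0.5 m/s and contact force between reservoir and the fingers below 0.1 N)).
It also fails if it takes over 69 s, if anything falls off the work surface, if the arm or the gripper's body presses on something with over 40 N, if the wrist force passes 120 N, or if a joint passes its speed limit or range.

### The arm

A 6-joint arm with a two-finger parallel gripper is mounted at the origin on the work surface. World frame = base frame: x ahead of the robot, y to its left, z up, the work surface at z = 0. Lengths are in m, angles in rad, forces in N, time in s.
With the tool pointing down it reaches from about 0.35 to 0.975 m from the base axis. Payload 7.1 kg.
Tool frame: the origin (TCP) lies at the very end of the fingers, on their centre line; the grasp point (between the pads) lies 19 mm behind it; z points along the fingers, y is the line along which they close (so a half turn about z gives the same grasp; the last joint's range is limited). The gripper opens to 88 mm and grips with 3 to 60 N. Pads are 20 mm wide; open, the fingers measure 115 mm over their backs; the gripper's body (75 mm by 178 mm) begins 61 mm behind the grasp point.
Start: joints at [1.259, 0.423, 1.63, -0, 1.089, -0.019], TCP at [0.18, 0.598, 0.223] pointing down, gripper open.
Joint ranges: [-3, 3], [-0.9, 2.11], [0.09, 2.58], [-1.31, 4.45], [0.11, 2.69], [-2.54, 2.54]. Speed limits (rad/s): [2.39, 2.39, 3.01, 3.14, 3.14, 3.14].

### API

Orientations are given as a 3x3 rotation matrix whose columns are the frame's x, y, z axes.
In Python, from bench import state, grab_frame, job_done, spot_in, outline_of gives the robot as it stands. The module is installed in compiled form; this text tells all that it offers.
- The arm moves only by the shell command python3 -m handwheel 'ROWS' [FORCE]. ROWS is JSON, a list of rows, each an object of numbers: "dx", "dy", "dz": the shift along the tool's x, y, z normalised to -1 to 1, where 1 is 200 mm; "twist": the turn about the tool's z normalised to -1 to 1, where 1 is pi rad; "grip": the closure, from -1 (fully open) to 1 (shut), so that 0 is half open. A call has 1 to 12 rows; each row is the pose to reach, as a shift and turn from the pose commanded when the call began, along the tool's axes at that moment, turning the shorter way round; what a row does not reach only later rows make up. A row lasts 1/8 s, in which the tool goes at most 62.5 mm and 10.7 degrees, less where a joint would pass 70% of its speed; a pose out of reach is approached as far as the arm can. A call with a number of a shift or a turn outside -1 to 1 is refused whole. A call with a gripper value outside its range is refused whole. The fingers move at their own pace and stop on an object; FORCE is the grip in N (left out, the last holds). Time passes only in rows, so rows that repeat a pose let the fingers close. It gives the time, the measured TCP pose, the force, the opening and the grip force at its end, in the units of the state.
- state(): the state, without advancing time (a new reading comes with each control period).
- grab_frame(name): name is "scene" or "top" or "wrist"; returns a dict with "img" (480x640x3 uint8, blue, green, red), "fovy" (degrees; the focal length in pixels is half the picture's height over the tangent of half this angle, whatever the lens; pixels are square), "cx", "cy" (the principal point, pixels), "k1" (the pictures are not rectified: a ray, as slopes to the right and down, at radius r is drawn at 1 + k1 r^2 times it, then the intrinsics apply), "R" (3x3) and "t" (3): a world point X has camera coordinates R X + t; the wrist camera has in their place "hand_eye" (4x4, takes a point from camera to tool coordinates, whose origin is the TCP and whose axes are the flange's). Camera axes: x right, y down, z forward; pixel columns grow to the right and rows downward; lengths in m; the calibration is good to about 2 mm. A picture is of the moment at which its call begins: read the wrist's pose just before it. There is no depth.
- job_done(): hands the job in; it is judged then, once.
Trained networks look in a picture, given as the dict that the camera call returned (one of the last four; its "shot" number tells which), for a name from the list of things; names that differ only in an ending like _2 or _b are one class to them, and where a whole thing is asked for, a point or a joint stands for the part that bears it (a point fixed in the world has none). Each returns a list of dicts, best first, with "conf" (0 to 1); they miss things now and then, are a little off and sometimes report something else, mostly with a low value. They report only what shows in the picture. A call takes as long as a camera call. They do not tell look-alikes from the thing itself.
- spot_in(picture, query): "box" ([left, top, right, bottom] in pixels, round what is visible of it).
- outline_of(picture, query): "pixels" (480x640 bool, what is visible of it) and "box" ([left, top, right, bottom] in pixels, round what is visible of it).
The state is a dict: "t": time; "joint_positions": joint angles; "joint_vel": joint speeds; "joint_efforts": joint torques, N m; "tool_pos": TCP position; "tool_rot": TCP orientation; "wrist_force": force on the tool from outside, world axes, zero at the start; "torque": the same for the moment, N m; "opening": finger opening in m; "gripper_force": force on a finger pad.
Only numpy, scipy, OpenCV 4.12 (cv2) and the standard library are available. Lean on these libraries where they do the work, as an engineer would, in place of code of your own. Each camera call takes 0.05 s, during which the arm holds its last target. There are 200 camera calls.

## Working session

There is one attempt and no reset: what is moved stays moved. The work goes in short steps, Python scripts to look and compute and a shell command to move; the robot and the scene stay as the last step left them, time stands still between calls to the robot, and variables do not carry over. Pictures are saved under pics/ and viewed, at most 10 in all, crops included, and the job is handed in when it is done.

```bash
mkdir -p pics; cat > h.py <<'E'
import numpy as np, cv2
from bench import state, grab_frame, job_done, spot_in, outline_of
def f_of(p): return 240/np.tan(np.radians(p["fovy"])/2)
def ray(p,uv):
    f=f_of(p); d=np.array([(uv[0]-p["cx"])/f,(uv[1]-p["cy"])/f]); k=p["k1"]; u=d.copy()
    for _ in range(20): u=d/(1+k*(u@u))
    return np.array([u[0],u[1],1.0])
def cam(p,st=None):
    if "R" in p and p["R"] is not None: R=np.array(p["R"]);t=np.array(p["t"]); return R.T,-R.T@t
    H=np.array(p["hand_eye"]); Rt=np.array(st["tool_rot"]); return Rt@H[:3,:3], Rt@H[:3,3]+np.array(st["tool_pos"])
def at_z(p,uv,z,st=None):
    R,c=cam(p,st); d=R@ray(p,uv); return c+d*(z-c[2])/d[2]
def proj(p,X,st=None):
    R,c=cam(p,st); x=R.T@(np.array(X)-c); u=x[:2]/x[2]; u=u*(1+p["k1"]*(u@u)); return u*f_of(p)+[p["cx"],p["cy"]]
E
python3 - <<'E'
from h import *
for n in ["top","scene"]:
    p=grab_frame(n); cv2.imwrite(f"pics/{n}0.png",p["img"])
    print(n,cam(p)[1].round(3),round(f_of(p)),p["k1"])
    for q in ["square_bottle_mid","round_bottle_mid","reservoir_mid","drawer","amber_bottle","well_plate","tip_box","clip","jar"]:
        print(q,[(np.round(d["box"]).astype(int).tolist(),round(d["conf"],2)) for d in spot_in(p,q)][:4])
print(np.round(state()["tool_rot"],3).tolist(),state()["t"])
E
```

```text
top [0.475 0.105 0.978] 471 -0.11056784840405985
square_bottle_mid [([346, 197, 391, 232], 0.87)]
round_bottle_mid [([229, 193, 264, 225], 0.83), ([267, 259, 301, 290], 0.69), ([299, 116, 578, 294], 0.26)]
reservoir_mid [([207, 263, 257, 328], 0.98)]
drawer [([301, 172, 427, 270], 0.92), ([163, 315, 187, 347], 0.54)]
amber_bottle [([119, 253, 168, 285], 0.79)]
well_plate [([132, 144, 186, 210], 0.72)]
tip_box [([215, 114, 278, 168], 0.67), ([207, 264, 254, 330], 0.54)]
clip [([167, 316, 191, 344], 0.79)]
jar [([292, 117, 328, 156], 0.64)]
scene [ 1.201 -0.124  0.683] 499 0.018293419964899308
square_bottle_mid [([250, 225, 300, 285], 0.96)]
round_bottle_mid [([328, 191, 354, 246], 0.95), ([389, 223, 423, 285], 0.84)]
reservoir_mid [([363, 164, 405, 233], 0.58), ([350, 314, 394, 370], 0.27)]
drawer [([210, 192, 354, 319], 0.58), ([1, 194, 353, 429], 0.41)]
amber_bottle [([445, 156, 490, 223], 0.76)]
well_plate [([482, 246, 550, 299], 0.97)]
tip_box [([399, 288, 490, 353], 0.65)]
clip [([407, 175, 428, 195], 0.57)]
jar [([351, 314, 394, 367], 0.77)]
[[-0.957, 0.289, 0.0], [0.289, 0.957, -0.0], [-0.0, -0.0, -1.0]] 1.0
```

View pics/top0.png

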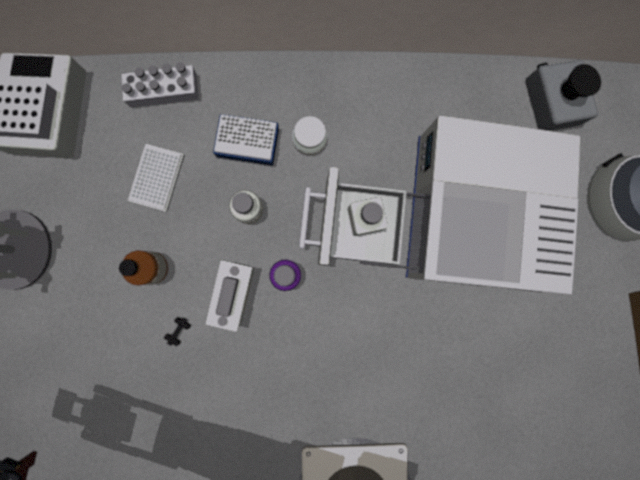

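View pics/scene0.png

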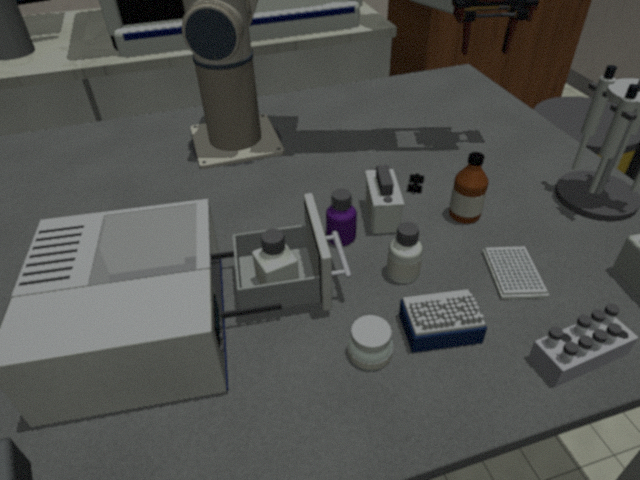

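Top view: the white round bottle is at (245,207), with a purple look-alike at (285,275). The reservoir is at (229,297) and the square bottle at (370,214) in the drawer. In the scene view, the white bottle is at (405,255) and the purple one at (341,218). The white one fits the description, so I'll confirm it in one enlarged crop.

```bash
python3 - <<'E'
from h import *
p=grab_frame("top"); c=p["img"][160:340,195:445]
c=cv2.resize(c,None,fx=3.2,fy=3.2,interpolation=cv2.INTER_CUBIC)
c=cv2.convertScaleAbs(c,alpha=1.4)
cv2.imwrite("pics/crop1.png",c)
w=grab_frame("wrist"); print(np.round(w["hand_eye"],3).tolist(),w["fovy"],w["k1"]); print(cam(p)[0].round(3).tolist())
E
```

```text
[[-0.001, -0.969, -0.246, 0.067], [1.0, -0.0, -0.0, 0.001], [-0.0, -0.246, 0.969, -0.162], [0.0, 0.0, 0.0, 1.0]] 61.75355370159118 -0.05365784496215702
[[-0.01, -0.998, 0.062], [-0.999, 0.008, -0.033], [0.032, -0.062, -0.998]]
```

View pics/crop1.png

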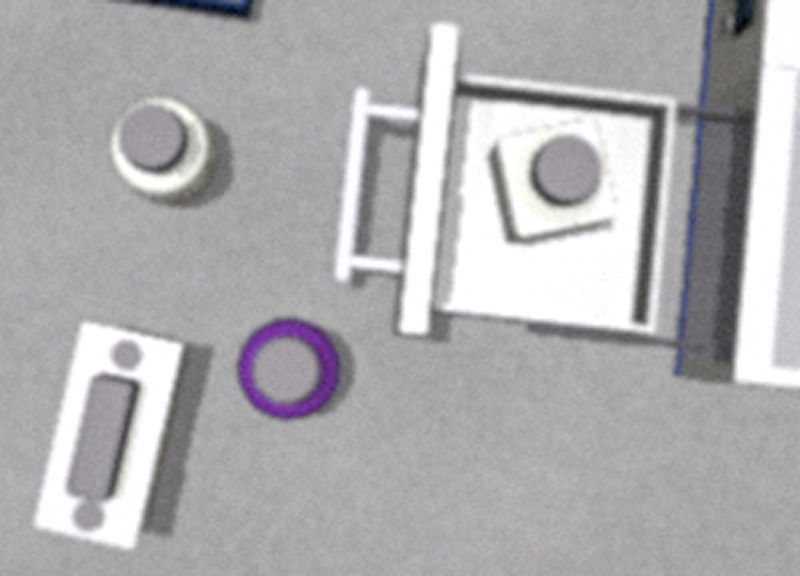

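The enlarged crop shows the white round bottle with its grey cap at crop (152,138). The purple look-alike at (290,368) is ruled out. The square bottle stands rotated in the drawer, at (550,180). Now I'll compute world positions.

```bash
python3 - <<'E'
from h import *
p=grab_frame("top")
g=lambda u,v,z: at_z(p,(u/3.2+195-.35,v/3.2+160-.35),z)[:2].round(4)
for n,u,v,z in [("roundcap",152,138,.112),("resbar",103,438,.11),("resA",85,322,.08),("resB",186,345,.08),("resC",133,548,.08),("resD",36,526,.08),("sqcap",568,170,.142),
 ("pan far out",432,23,.145),("pan far in",458,25,.145),("pan near in",428,333,.145),("pan near out",401,332,.145),("rear far",677,98,.085),("rear near",655,332,.085),("sq e1",515,240,.098),("sq e2",613,222,.098),("cool1",735,380,.155),("cool2",765,20,.155)]: print(n,g(u,v,z))
d=g(401,332,.145)-g(432,23,.145); print("panel dir deg",np.degrees(np.arctan2(*d[::-1])))
d=g(133,548,.08)-g(186,345,.08);print("res long",np.degrees(np.arctan2(*d[::-1])),np.linalg.norm(d))
d=g(613,222,.098)-g(515,240,.098);print("sq",np.degrees(np.arctan2(*d[::-1])),np.linalg.norm(d))
s=state();R=s["tool_rot"];print("tool y deg",np.degrees(np.arctan2(R[1][1],R[0][1])),s["tool_pos"])
E
```

```text
roundcap [0.5959 0.2127]
resbar [0.4235 0.2411]
resA [0.4905 0.2565]
resB [0.4765 0.1964]
resC [0.3567 0.2284]
resD [0.37   0.2859]
sqcap [ 0.5723 -0.0235]
pan far out [0.6553 0.0521]
pan far in [0.6542 0.0375]
pan near in [0.4818 0.0563]
pan near out [0.4825 0.0712]
rear far [ 0.6225 -0.0996]
rear near [ 0.4814 -0.083 ]
sq e1 [0.5362 0.0018]
sq e2 [ 0.5464 -0.0565]
cool1 [ 0.4539 -0.1126]
cool2 [ 0.6553 -0.1351]
panel dir deg 173.692563253737
res long 165.04477159018887 0.12400016129021765
sq -80.07613844023521 0.05918555567028158
tool y deg 73.22444489825132 [0.18037599 0.59837832 0.22267976]
```

```bash
cat >> h.py <<'E'
def plan(x,y,z,ydeg=None):
    "print shift/twist to a world TCP target, tool y axis at ydeg (mod 180), in handwheel units"
    s=state();R=np.array(s["tool_rot"]);d=R.T@(np.array([x,y,z])-s["tool_pos"])/.2
    a=np.degrees(np.arctan2(R[1,1],R[0,1])); tw=0 if ydeg is None else -((ydeg-a+90)%180-90)/180
    print("TCP",np.round(s["tool_pos"],4),"y",round(a,2),"| d",d.round(4),"tw",round(tw,4),"n",round(np.linalg.norm(d)*200/62.5,1),"t",round(s["t"],2))
E
python3 -c "
from h import *
plan(.5723,-.0235,.26,9.9)"
```

```text
TCP [0.1804 0.5984 0.2227] y 73.22 | d [-2.7737 -2.4115 -0.1865] tw 0.3518 n 11.8 t 1.15
```

```bash
python3 -m handwheel '[{"dx":-0.23,"dy":-0.2,"dz":-0.2,"grip":-1},{"dx":-0.46,"dy":-0.4,"dz":-0.2,"grip":-1},{"dx":-0.7,"dy":-0.6,"dz":-0.2,"grip":-1},{"dx":-0.93,"dy":-0.8,"dz":-0.2,"grip":-1}]' >/dev/null
python3 -m handwheel '[{"dx":-0.23,"dy":-0.2,"dz":0,"twist":0.05,"grip":-1},{"dx":-0.46,"dy":-0.4,"dz":0,"twist":0.1,"grip":-1},{"dx":-0.7,"dy":-0.6,"dz":0,"twist":0.15,"grip":-1},{"dx":-0.93,"dy":-0.8,"dz":0,"twist":0.2,"grip":-1}]'
python3 -c "
from h import *
plan(.5723,-.0235,.26,9.9)"
```

```text
t: 1.65
tool_pos: [0.3131, 0.39, 0.2229]
tool_rot: [[-0.601, 0.799, 0.001], [0.799, 0.601, 0.001], [0.0, 0.001, -1.0]]
wrist_force: [0.4, 0.6, 0.6]
opening: 0.0876
gripper_force: 0.0
TCP [0.3131 0.39   0.2229] y 36.95 | d [-2.4311 -0.2072 -0.1858] tw 0.1503 n 7.8 t 1.65schema error: expected keys dx, dy, dz, twist, grip
```

```bash
python3 -m handwheel '[{"dx":-0.3,"dy":-0.02,"dz":-0.18,"twist":0,"grip":-1},{"dx":-0.6,"dy":-0.05,"dz":-0.18,"twist":0,"grip":-1},{"dx":-0.9,"dy":-0.08,"dz":-0.18,"twist":0,"grip":-1},{"dx":-1,"dy":-0.1,"dz":-0.18,"twist":0,"grip":-1}]' >/dev/null
python3 -m handwheel '[{"dx":-0.3,"dy":-0.02,"dz":0,"twist":0,"grip":-1},{"dx":-0.6,"dy":-0.05,"dz":0,"twist":0,"grip":-1},{"dx":-0.9,"dy":-0.08,"dz":0,"twist":0.05,"grip":-1},{"dx":-1,"dy":-0.1,"dz":0,"twist":0.1,"grip":-1},{"dx":-1,"dy":-0.1,"dz":0,"twist":0.15,"grip":-1}]'
python3 -c "
from h import *
plan(.5723,-.0235,.26,9.9)"
```

```text
t: 2.78
tool_pos: [0.5231, 0.047, 0.2586]
tool_rot: [[-0.17, 0.986, 0.0], [0.986, 0.17, -0.0], [-0.0, 0.0, -1.0]]
wrist_force: [0.3, -0.3, 0.4]
opening: 0.0881
gripper_force: 0.0
TCP [0.5231 0.047  0.2586] y 9.76 | d [-0.3892  0.1824 -0.0068] tw -0.0008 n 1.4 t 2.77
```

```bash
python3 -m handwheel '[{"dx":-0.2,"dy":0.09,"dz":0,"twist":0,"grip":-1},{"dx":-0.39,"dy":0.18,"dz":0,"twist":0,"grip":-1},{"dx":-0.39,"dy":0.18,"dz":0,"twist":0,"grip":-1},{"dx":-0.39,"dy":0.18,"dz":0,"twist":0,"grip":-1}]'
python3 - <<'E'
from h import *
s=state();p=grab_frame("wrist");cv2.imwrite("pics/w1.png",p["img"])
C=np.array([.5598,-.0207]);xd=np.array([-.110,-.994]);yd=np.array([.994,-.110])
W=lambda a,b,z:proj(p,[*(C+a*xd+b*yd),z],s).round(0)
print("cap",proj(p,[.5723,-.0235,.142],s))
for a,b,z in [(.067,.067,.085),(.067,-.067,.085),(-.083,.088,.145),(-.083,-.088,.145),(-.067,.067,.03),(-.067,-.067,.03)]:print(a,b,z,W(a,b,z))
for d in spot_in(p,"square_bottle_mid"): print(d)
E
```

```text
t: 3.28
tool_pos: [0.5711, -0.0213, 0.2584]
tool_rot: [[-0.177, 0.984, -0.001], [0.984, 0.177, 0.0], [0.0, -0.001, -1.0]]
wrist_force: [-0.8, -0.8, 0.9]
opening: 0.0879
gripper_force: 0.0
cap [324.68205386 240.37634668]
0.067 0.067 0.085 [362. 309.]
0.067 -0.067 0.085 [217. 269.]
-0.083 0.088 0.145 [466. 156.]
-0.083 -0.088 0.145 [213.  78.]
-0.067 0.067 0.03 [399. 161.]
-0.067 -0.067 0.03 [264. 120.]
{'box': [291.3, 180.0, 364.4, 266.0], 'conf': 0.67}
```

View pics/w1.png

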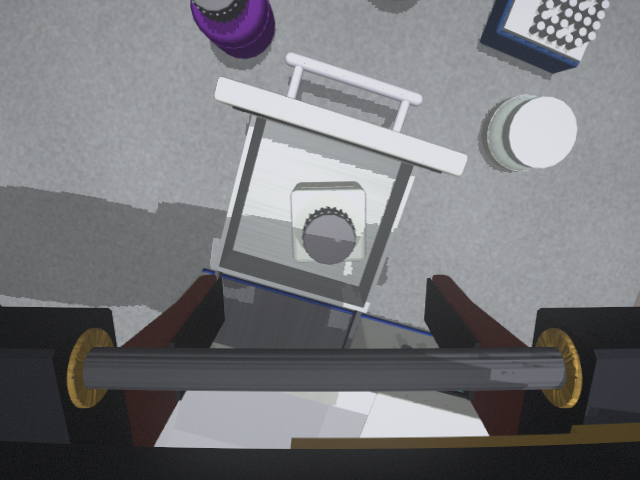

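The wrist view shows the square bottle's cap at about (330,236), with its faces parallel to the picture axes, so the tool is aligned with it. The tray runs from the panel's outer top edge, (218,78) to (467,156), to its rear corners, (213,270) and (368,311).

```bash
python3 - <<'E'
from h import *
from scipy.optimize import least_squares
s=state();p=grab_frame("wrist")
print("cap",at_z(p,(330,236),.142,s).round(4))
obs=[(-.083,-.088,.145,218,78),(-.083,.088,.145,467,156),(-.067,.088,.145,461,175),(-.067,-.088,.145,215,100),(.071,-.071,.085,213,270),(.071,.071,.085,368,311)]
def res(q):
    c,sn=np.cos(q[2]),np.sin(q[2]);yd=np.array([c,sn]);xd=np.array([sn,-c])
    return np.concatenate([proj(p,[*(q[:2]+a*xd+b*yd),z],s)-[u,v] for a,b,z,u,v in obs])
r=least_squares(res,[.56,-.02,-.11]);print(r.x[:2].round(4),np.degrees(r.x[2]),r.fun.reshape(-1,2).round(1).tolist())
# square edge angle by hough
g=cv2.cvtColor(p["img"],6)[170:275,280:375]; m=(g>200).astype(np.uint8)
mm=outline_of(p,"square_bottle_mid")
if mm: print(cv2.minAreaRect(np.argwhere(mm[0]["pixels"])[:,::-1].astype(np.float32)))
plan(.5723,-.0235,.119)
E
```

```text
cap [ 0.5754 -0.0192  0.142 ]
[ 0.562  -0.0185] -6.315354103849128 [[-0.9, -2.1], [3.3, -1.4], [0.9, 2.2], [-3.5, 0.5], [1.2, 0.2], [-0.8, 1.8]]
((327.9999694824219, 222.49996948242188), (82.99998474121094, 73.99998474121094), 90.0)
TCP [ 0.5712 -0.0207  0.2588] y 10.29 | d [-0.0149  0.0032  0.6988] tw 0 n 2.2 t 3.48
```

```bash
python3 -m handwheel '[{"dx":0,"dy":0.013,"dz":0.3,"twist":0,"grip":-1},{"dx":0,"dy":0.013,"dz":0.55,"twist":0,"grip":-1},{"dx":0,"dy":0.013,"dz":0.7,"twist":0,"grip":-1},{"dx":0,"dy":0.013,"dz":0.7,"twist":0,"grip":-1},{"dx":0,"dy":0.013,"dz":0.7,"twist":0,"grip":0.5},{"dx":0,"dy":0.013,"dz":0.7,"twist":0,"grip":1},{"dx":0,"dy":0.013,"dz":0.7,"twist":0,"grip":1},{"dx":0,"dy":0.013,"dz":0.7,"twist":0,"grip":1},{"dx":0,"dy":0.013,"dz":0.7,"twist":0,"grip":1}]' 20
python3 - <<'E'
from h import *
plan(.5723,-.0235,.119,-6.3)
E
```

```text
t: 4.6
tool_pos: [0.5743, -0.0211, 0.1189]
tool_rot: [[-0.177, 0.984, 0.0], [0.984, 0.177, -0.0], [-0.0, 0.0, -1.0]]
wrist_force: [0.3, -0.3, 1.1]
opening: 0.0412
gripper_force: 0.0
TCP [ 0.5743 -0.0211  0.1189] y 10.22 | d [-0.0098 -0.0122 -0.0003] tw 0.0918 n 0.1 t 4.6
```

```bash
python3 -m handwheel '[{"dx":0,"dy":0,"dz":0,"twist":0,"grip":1},{"dx":0,"dy":0,"dz":0,"twist":0,"grip":1},{"dx":0,"dy":0,"dz":-0.03,"twist":0,"grip":1},{"dx":0,"dy":0,"dz":-0.04,"twist":0.045,"grip":1},{"dx":-0.05,"dy":0.01,"dz":-0.04,"twist":0.092,"grip":1},{"dx":-0.12,"dy":0.03,"dz":-0.04,"twist":0.092,"grip":1},{"dx":-0.17,"dy":0.045,"dz":-0.04,"twist":0.092,"grip":1},{"dx":-0.196,"dy":0.05,"dz":-0.04,"twist":0.092,"grip":1},{"dx":-0.196,"dy":0.05,"dz":-0.04,"twist":0.092,"grip":1}]' 20
python3 - <<'E'
from h import *
s=state();p=grab_frame("wrist");cv2.imwrite("pics/w2.png",p["img"][60:360,120:520].repeat(2,0).repeat(2,1)[:600,:800])
plan(.5723,-.0235,.119,-6.3)
E
```

```text
t: 5.72
tool_pos: [0.591, -0.0582, 0.1265]
tool_rot: [[0.11, 0.994, -0.0], [0.994, -0.11, 0.0], [-0.0, -0.0, -1.0]]
wrist_force: [0.3, -0.4, -2.6]
opening: 0.0375
gripper_force: 20.0
TCP [ 0.5909 -0.0581  0.1265] y -6.31 | d [ 0.1618 -0.1115  0.0376] tw -0.0 n 0.6 t 5.78
```

View pics/w2.png

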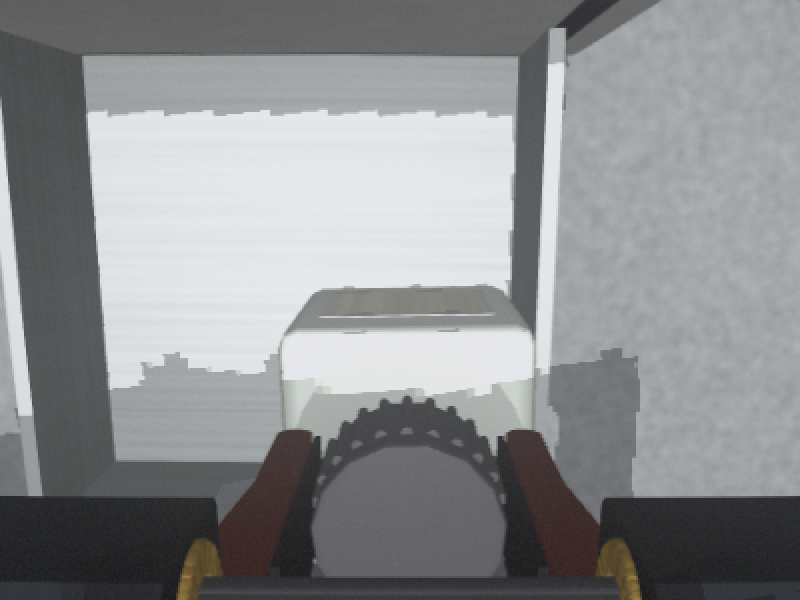

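The crop shows the square bottle held square to the tray, close to the far-side wall on the right (wall base near x=512) and clear of the floor. I'll measure the gaps.

```bash
python3 - <<'E'
from h import *
s=state();p=grab_frame("wrist")
g=lambda u,v,z:at_z(p,(u/2+120,v/2+60),z,s)
R=np.array(s["tool_rot"])
def L(n,u,v,z):
    X=R.T@(g(u,v,z)-s["tool_pos"]);print(n,(X[:2]*1000).round(1))
L("fl front L",83,55,.03);L("fl front R",519,55,.03);L("fl rear L",115,462,.03);L("floor R",511,270,.03)
L("rear wall top",110,462,.03)
L("bottle top edge L",284,335,.1065);L("bottle top edge R",533,335,.1065)
L("bot bottom L",315,290,.0385);L("bot bottom R",507,290,.0385);L("cap",409,528,.1505)
E
```

```text
fl front L [ 99.8 -99.8]
fl front R [99.  34.2]
fl rear L [ -33.4 -101.3]
floor R [33.  33.6]
rear wall top [ -33.5 -103.1]
bottle top edge L [ 28.1 -28.5]
bottle top edge R [28.1 29.4]
bot bottom L [ 27.8 -29. ]
bot bottom R [27.8 31.4]
cap [0.6 0.5]
```

```bash
python3 -m handwheel '[{"dx":0,"dy":0,"dz":0.02,"twist":0,"grip":1},{"dx":0,"dy":0,"dz":0.032,"twist":0,"grip":1},{"dx":0,"dy":0,"dz":0.038,"twist":0,"grip":1},{"dx":0,"dy":0,"dz":0.038,"twist":0,"grip":1},{"dx":0,"dy":0,"dz":0.038,"twist":0,"grip":-0.2},{"dx":0,"dy":0,"dz":0.038,"twist":0,"grip":-0.2},{"dx":0,"dy":0,"dz":0.038,"twist":0,"grip":-0.2},{"dx":0,"dy":0,"dz":-0.2,"twist":0,"grip":-0.2},{"dx":0,"dy":0,"dz":-0.45,"twist":0,"grip":-0.2},{"dx":0,"dy":0,"dz":-0.6,"twist":0,"grip":-0.2}]' 20
python3 - <<'E'
from h import *
plan(.597,.214,.245,-6.3)
E
```

```text
t: 7.08
tool_pos: [0.5919, -0.058, 0.2495]
tool_rot: [[0.11, 0.994, 0.003], [0.994, -0.11, -0.0], [-0.0, 0.003, -1.0]]
wrist_force: [-0.2, 1.3, 0.1]
opening: 0.0528
gripper_force: 0.0
TCP [ 0.5919 -0.058   0.2495] y -6.34 | d [ 1.3546 -0.1249  0.022 ] tw -0.0002 n 4.4 t 7.08
```

```bash
python3 -m handwheel '[{"dx":0.3,"dy":-0.03,"dz":0,"twist":0,"grip":-1},{"dx":0.6,"dy":-0.06,"dz":0,"twist":0,"grip":-1},{"dx":0.9,"dy":-0.1,"dz":0,"twist":0,"grip":-1},{"dx":1,"dy":-0.12,"dz":0,"twist":0,"grip":-1}]' >/dev/null
python3 -m handwheel '[{"dx":0.25,"dy":0,"dz":0,"twist":0,"grip":-1},{"dx":0.35,"dy":0,"dz":0,"twist":0,"grip":-1},{"dx":0.35,"dy":0,"dz":0,"twist":0,"grip":-1},{"dx":0.35,"dy":0,"dz":0,"twist":0,"grip":-1}]'
python3 - <<'E'
from h import *
s=state();p=grab_frame("wrist");cv2.imwrite("pics/w3.png",p["img"])
print(spot_in(p,"round_bottle_mid"),proj(p,[.597,.214,.112],s))
plan(.597,.214,.245,-6.3)
E
```

```text
t: 8.07
tool_pos: [0.5969, 0.2116, 0.2465]
tool_rot: [[0.111, 0.994, -0.001], [0.994, -0.111, -0.001], [-0.001, -0.0, -1.0]]
wrist_force: [0.0, 0.4, -0.0]
opening: 0.0878
gripper_force: 0.0
[{'box': [158.0, 263.1, 238.8, 316.9], 'conf': 0.77}, {'box': [290.2, 172.9, 363.9, 250.1], 'conf': 0.74}] [323.66661302 228.40297828]
TCP [0.597  0.2116 0.2467] y -6.42 | d [ 0.012  -0.0013  0.0084] tw -0.0007 n 0.0 t 8.18
```

View pics/w3.png

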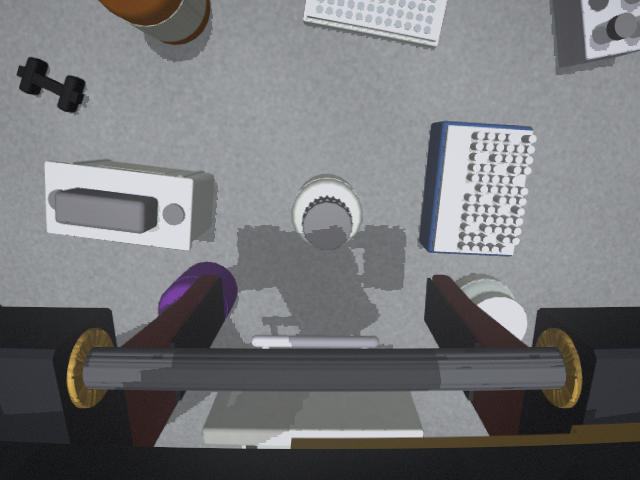

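The wrist view shows the white round bottle below the tool with its cap at (327,226), the reservoir at left with its bar centre at (106,210), and the purple bottle off at (200,290).

```bash
python3 - <<'E'
from h import *
s=state();p=grab_frame("wrist")
X=at_z(p,(327,226),.112,s);print("cap",X.round(4))
c=[at_z(p,q,.08,s)[:2] for q in [(45,162),(199,173),(191,250),(47,233)]]
b=[at_z(p,q,.11,s)[:2] for q in [(62,188),(157,196),(153,232),(55,222)]]
for n,q in(("lid",c),("bar",b)):
    q=np.array(q);d=q[1]+q[2]-q[0]-q[3];print(n,q.mean(0).round(4),np.degrees(np.arctan2(d[1],d[0])).round(2),np.linalg.norm(d)/2)
plan(X[0]-.001,X[1]-.0015,.088,-6.3)
E
```

```text
cap [0.5999 0.2155 0.112 ]
lid [0.4282 0.2462] -12.13 0.1281866551093828
bar [0.4332 0.247 ] -12.01 0.07601285636980783
TCP [0.597  0.2117 0.2467] y -6.43 | d [0.0131 0.0079 0.7936] tw -0.0007 n 2.5 t 8.22
```

```bash
python3 -m handwheel '[{"dx":0.013,"dy":0.008,"dz":0.3,"twist":0,"grip":-1},{"dx":0.013,"dy":0.008,"dz":0.6,"twist":0,"grip":-0.4},{"dx":0.013,"dy":0.008,"dz":0.79,"twist":0,"grip":-0.4},{"dx":0.013,"dy":0.008,"dz":0.79,"twist":0,"grip":0.3},{"dx":0.013,"dy":0.008,"dz":0.79,"twist":0,"grip":1},{"dx":0.013,"dy":0.008,"dz":0.79,"twist":0,"grip":1},{"dx":0.013,"dy":0.008,"dz":0.79,"twist":0,"grip":1},{"dx":0.013,"dy":0.008,"dz":0.79,"twist":0,"grip":1},{"dx":0.013,"dy":0.008,"dz":0.79,"twist":0,"grip":1}]' 20
python3 -c "
from h import *
plan(.59,.21,.26,-6.3)"
```

```text
t: 9.35
tool_pos: [0.6, 0.216, 0.0908]
tool_rot: [[0.11, 0.994, 0.003], [0.994, -0.11, 0.001], [0.001, 0.003, -1.0]]
wrist_force: [-0.5, 0.4, 7.5]
opening: 0.0376
gripper_force: 20.0
TCP [0.6    0.216  0.0908] y -6.33 | d [-0.034  -0.0441 -0.8462] tw -0.0002 n 2.7 t 9.35
```

```bash
python3 -m handwheel '[{"dx":0,"dy":0,"dz":-0.15,"twist":0,"grip":1},{"dx":0,"dy":0,"dz":-0.4,"twist":0,"grip":1},{"dx":0,"dy":0,"dz":-0.7,"twist":0,"grip":1},{"dx":0,"dy":0,"dz":-0.88,"twist":0,"grip":1},{"dx":-0.25,"dy":0.03,"dz":-0.88,"twist":0,"grip":1},{"dx":-0.5,"dy":0.05,"dz":-0.88,"twist":0,"grip":1},{"dx":-0.75,"dy":0.08,"dz":-0.88,"twist":0,"grip":1},{"dx":-0.95,"dy":0.1,"dz":-0.88,"twist":0,"grip":1},{"dx":-1,"dy":0.105,"dz":-0.88,"twist":0,"grip":1},{"dx":-1,"dy":0.105,"dz":-0.88,"twist":0,"grip":1}]' 20
python3 -c "
from h import *
plan(.5981,.007,.21,-6.3)"
```

```text
t: 10.6
tool_pos: [0.5976, 0.0143, 0.265]
tool_rot: [[0.112, 0.994, 0.0], [0.994, -0.112, 0.0], [0.0, 0.0, -1.0]]
wrist_force: [0.3, 1.5, -2.7]
opening: 0.0379
gripper_force: 20.0
TCP [0.5976 0.0143 0.265 ] y -6.4 | d [-0.0359  0.0066  0.2748] tw -0.0006 n 0.9 t 10.6
```

```bash
python3 -m handwheel '[{"dx":-0.02,"dy":0.007,"dz":0.03,"twist":0,"grip":1},{"dx":-0.036,"dy":0.007,"dz":0.08,"twist":0,"grip":1},{"dx":-0.036,"dy":0.007,"dz":0.08,"twist":0,"grip":1},{"dx":-0.036,"dy":0.007,"dz":0.08,"twist":0,"grip":1}]' 20
python3 - <<'E'
from h import *
s=state();p=grab_frame("wrist");cv2.imwrite("pics/w4.png",p["img"][40:340,120:520].repeat(2,0).repeat(2,1))
plan(.5981,.007,.21,-6.3)
T=np.array(s["tool_pos"]);R=np.array(s["tool_rot"])
for a,b,z in[(.067,-.067,.085),(-.067,.088,.145),(-.067,-.088,.145),(.071,.071,.085)]:
    print(a,b,z,((proj(p,[.5614+a*-.11+b*.994,-.0216-a*.994-b*.11,z],s)-[120,40])*2).round())
E
```

```text
t: 11.1
tool_pos: [0.5982, 0.0075, 0.2484]
tool_rot: [[0.11, 0.994, -0.0], [0.994, -0.11, 0.0], [0.0, -0.0, -1.0]]
wrist_force: [0.5, 0.1, -1.7]
opening: 0.0378
gripper_force: 20.0
TCP [0.5983 0.0074 0.2487] y -6.32 | d [-0.0021 -0.001   0.1935] tw -0.0001 n 0.6 t 11.15
0.067 -0.067 0.085 [184. 587.]
-0.067 0.088 0.145 [572. 304.]
-0.067 -0.088 0.145 [ 45. 305.]
0.071 0.071 0.085 [492. 595.]
```

View pics/w4.png

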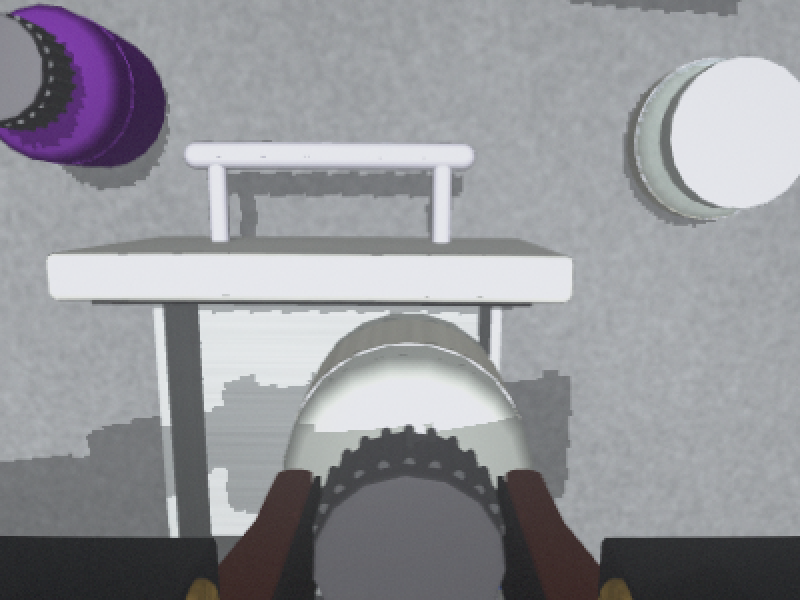

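The crop shows the round bottle held upright over the front of the tray. Its leading edge at row 313 sits just inside the panel's inner edge at row 300, and the panel lies within about 1 mm of my model. I'll lower it.

```bash
python3 -m handwheel '[{"dx":0,"dy":0,"dz":0.15,"twist":0,"grip":1},{"dx":0,"dy":0,"dz":0.3,"twist":0,"grip":1},{"dx":0,"dy":0,"dz":0.4,"twist":0,"grip":1},{"dx":0,"dy":0,"dz":0.5,"twist":0,"grip":1},{"dx":0,"dy":0,"dz":0.57,"twist":0,"grip":1},{"dx":0,"dy":0,"dz":0.6,"twist":0,"grip":1},{"dx":0,"dy":0,"dz":0.62,"twist":0,"grip":1},{"dx":0,"dy":0,"dz":0.63,"twist":0,"grip":1},{"dx":0,"dy":0,"dz":0.63,"twist":0,"grip":1}]' 20
python3 -c "
from h import *
plan(.5981,.007,.1208,-6.3)"
```

```text
t: 12.28
tool_pos: [0.5984, 0.0071, 0.123]
tool_rot: [[0.11, 0.994, 0.001], [0.994, -0.11, -0.0], [0.0, 0.001, -1.0]]
wrist_force: [0.1, 0.2, -2.5]
opening: 0.0376
gripper_force: 20.0
TCP [0.5984 0.0071 0.123 ] y -6.34 | d [-0.0006 -0.0017  0.011 ] tw -0.0002 n 0.0 t 12.28
```

```bash
python3 -m handwheel '[{"dx":0,"dy":0,"dz":0.007,"twist":0,"grip":1},{"dx":0,"dy":0,"dz":0.012,"twist":0,"grip":1},{"dx":0,"dy":0,"dz":0.012,"twist":0,"grip":-0.2},{"dx":0,"dy":0,"dz":0.012,"twist":0,"grip":-0.2},{"dx":0,"dy":0,"dz":0.012,"twist":0,"grip":-0.2},{"dx":0,"dy":0,"dz":-0.2,"twist":0,"grip":-0.2},{"dx":0,"dy":0,"dz":-0.45,"twist":0,"grip":-0.2},{"dx":0,"dy":0,"dz":-0.65,"twist":0,"grip":-0.2},{"dx":0,"dy":0,"dz":-0.65,"twist":0,"grip":-0.2}]' 20
python3 - <<'E'
from h import *
s=state();p=grab_frame("wrist");cv2.imwrite("pics/w5.png",p["img"])
plan(.428,.245,.24,76.5)
E
```

```text
t: 13.4
tool_pos: [0.6003, 0.007, 0.2563]
tool_rot: [[0.11, 0.994, 0.007], [0.994, -0.11, -0.0], [0.001, 0.007, -1.0]]
wrist_force: [0.1, 0.7, -0.7]
opening: 0.0521
gripper_force: 0.0
TCP [0.5989 0.007  0.254 ] y -6.34 | d [ 1.0882 -0.981   0.0676] tw -0.4602 n 4.7 t 13.45
```

View pics/w5.png

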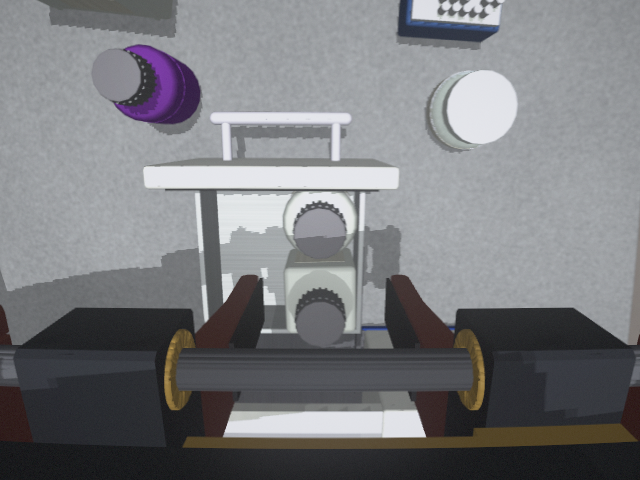

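Both bottles stand upright in one column on the far side of the tray, with caps at (320,230) and (320,322). The near side, to the left, is free for the reservoir.

```bash
python3 -m handwheel '[{"dx":0.2,"dy":-0.18,"dz":0.06,"twist":-0.05,"grip":-0.3},{"dx":0.4,"dy":-0.36,"dz":0.06,"twist":-0.1,"grip":-0.3},{"dx":0.6,"dy":-0.54,"dz":0.06,"twist":-0.16,"grip":-0.3},{"dx":0.8,"dy":-0.72,"dz":0.06,"twist":-0.22,"grip":-0.3},{"dx":0.95,"dy":-0.9,"dz":0.06,"twist":-0.28,"grip":-0.3},{"dx":1,"dy":-0.98,"dz":0.06,"twist":-0.33,"grip":-0.3},{"dx":1,"dy":-0.98,"dz":0.06,"twist":-0.39,"grip":-0.3},{"dx":1,"dy":-0.98,"dz":0.06,"twist":-0.44,"grip":-0.3},{"dx":1,"dy":-0.98,"dz":0.06,"twist":-0.46,"grip":-0.3},{"dx":1,"dy":-0.98,"dz":0.06,"twist":-0.46,"grip":-0.3}]'
python3 - <<'E'
from h import *
s=state();p=grab_frame("wrist");cv2.imwrite("pics/w6.png",p["img"])
m=outline_of(p,"reservoir_mid"); print([(d["box"],d["conf"]) for d in m])
plan(.428,.245,.24,76.5)
E
```

```text
t: 14.7
tool_pos: [0.4247, 0.2271, 0.2393]
tool_rot: [[-0.972, 0.235, -0.002], [0.235, 0.972, -0.001], [0.002, -0.002, -1.0]]
wrist_force: [0.2, -0.1, -0.6]
opening: 0.0571
gripper_force: 0.0
[([308.0, 137.5, 384.6, 289.1], 0.71)]
TCP [0.425  0.2272 0.2397] y 76.38 | d [ 0.0062  0.09   -0.0015] tw -0.0007 n 0.3 t 14.8
```

View pics/w6.png

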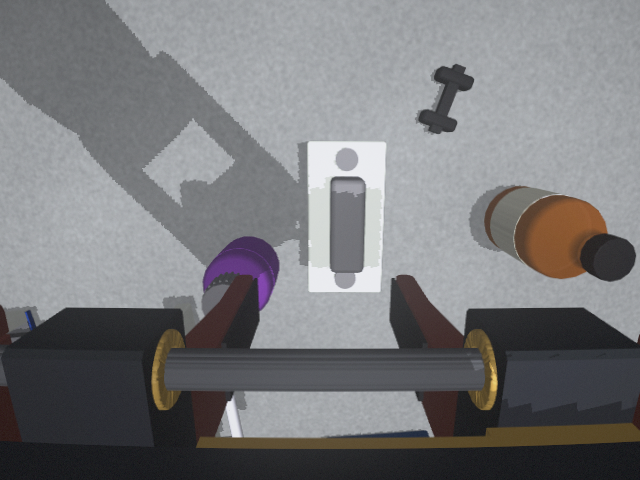

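The wrist view shows the reservoir's lid corners at (307,142), (386,142), (381,292) and (309,291). The bar runs from (348,178) to (347,272), parallel to the tool x axis.

```bash
python3 - <<'E'
from h import *
s=state();p=grab_frame("wrist");R=np.array(s["tool_rot"])
for q,z in (([(307,142),(386,142),(381,292),(309,291)],.08),([(330,178),(366,178),(363,272),(332,272)],.11)):
    c=np.array([at_z(p,u,z,s)[:2] for u in q]);d=c[0]+c[1]-c[2]-c[3]; m=c.mean(0)
    print(m.round(4),np.degrees(np.arctan2(d[1],d[0])).round(2),(np.linalg.norm(d)/2).round(4), "tool", (R.T@(np.array([*m,0])-s["tool_pos"]))[:2].round(4))
plan(m[0],m[1],.085,None)
E
```

```text
[0.4261 0.2458] 166.53 0.1243 tool [0.0029 0.0186]
[0.425 0.246] 166.87 0.0714 tool [0.004  0.0185]
TCP [0.4251 0.2273 0.24  ] y 76.4 | d [0.0218 0.0912 0.7749] tw 0 n 2.5 t 14.85
```

```bash
python3 -m handwheel '[{"dx":0.018,"dy":0.092,"dz":0,"twist":0,"grip":-0.3},{"dx":0.018,"dy":0.092,"dz":0.25,"twist":0,"grip":-0.3},{"dx":0.018,"dy":0.092,"dz":0.5,"twist":0,"grip":-0.3},{"dx":0.018,"dy":0.092,"dz":0.7,"twist":0,"grip":-0.3},{"dx":0.018,"dy":0.092,"dz":0.765,"twist":0,"grip":-0.3},{"dx":0.018,"dy":0.092,"dz":0.765,"twist":0,"grip":0.3},{"dx":0.018,"dy":0.092,"dz":0.765,"twist":0,"grip":1},{"dx":0.018,"dy":0.092,"dz":0.765,"twist":0,"grip":1},{"dx":0.018,"dy":0.092,"dz":0.765,"twist":0,"grip":1},{"dx":0.018,"dy":0.092,"dz":0.765,"twist":0,"grip":1},{"dx":0.018,"dy":0.092,"dz":0.765,"twist":0,"grip":1}]' 30
python3 -c "
from h import *
plan(.5276,-.0179,.265,-6.3)"
```

```text
t: 16.23
tool_pos: [0.4269, 0.2464, 0.0886]
tool_rot: [[-0.972, 0.234, 0.001], [0.234, 0.972, 0.001], [-0.001, 0.001, -1.0]]
wrist_force: [-0.8, -2.6, 7.4]
opening: 0.026
gripper_force: 29.9
TCP [0.4269 0.2464 0.0886] y 76.45 | d [-0.8001 -1.1659 -0.882 ] tw 0.4597 n 5.3 t 16.23
```

```bash
python3 -m handwheel '[{"dx":0,"dy":0,"dz":-0.15,"twist":0,"grip":1},{"dx":0,"dy":0,"dz":-0.4,"twist":0,"grip":1},{"dx":0,"dy":0,"dz":-0.7,"twist":0,"grip":1},{"dx":0,"dy":0,"dz":-0.9,"twist":0.03,"grip":1},{"dx":-0.15,"dy":-0.2,"dz":-0.9,"twist":0.07,"grip":1},{"dx":-0.3,"dy":-0.4,"dz":-0.9,"twist":0.12,"grip":1},{"dx":-0.45,"dy":-0.6,"dz":-0.9,"twist":0.17,"grip":1},{"dx":-0.6,"dy":-0.8,"dz":-0.9,"twist":0.22,"grip":1},{"dx":-0.7,"dy":-0.95,"dz":-0.9,"twist":0.27,"grip":1},{"dx":-0.75,"dy":-1,"dz":-0.9,"twist":0.32,"grip":1},{"dx":-0.75,"dy":-1,"dz":-0.9,"twist":0.37,"grip":1},{"dx":-0.75,"dy":-1,"dz":-0.9,"twist":0.4,"grip":1}]' 30
python3 -c "
from h import *
plan(.5287,-.0173,.265,-6.3)"
```

```text
t: 17.73
tool_pos: [0.5248, 0.0163, 0.2672]
tool_rot: [[-0.073, 0.997, -0.001], [0.997, 0.073, 0.0], [0.0, -0.001, -1.0]]
wrist_force: [0.3, -0.8, -2.9]
opening: 0.0257
gripper_force: 30.0
TCP [0.5248 0.0163 0.2672] y 4.19 | d [-0.169   0.0072  0.011 ] tw 0.0583 n 0.5 t 17.73
```

```bash
python3 -m handwheel '[{"dx":-0.1,"dy":0.007,"dz":0.01,"twist":0.03,"grip":1},{"dx":-0.169,"dy":0.007,"dz":0.01,"twist":0.058,"grip":1},{"dx":-0.169,"dy":0.007,"dz":0.01,"twist":0.058,"grip":1},{"dx":-0.169,"dy":0.007,"dz":0.05,"twist":0.058,"grip":1},{"dx":-0.169,"dy":0.007,"dz":0.15,"twist":0.058,"grip":1},{"dx":-0.169,"dy":0.007,"dz":0.25,"twist":0.058,"grip":1},{"dx":-0.169,"dy":0.007,"dz":0.35,"twist":0.058,"grip":1},{"dx":-0.169,"dy":0.007,"dz":0.42,"twist":0.058,"grip":1},{"dx":-0.169,"dy":0.007,"dz":0.42,"twist":0.058,"grip":1}]' 30
python3 - <<'E'
from h import *
s=state();p=grab_frame("wrist");cv2.imwrite("pics/w7.png",p["img"][20:320,120:520].repeat(2,0).repeat(2,1))
plan(.5287,-.0173,.1186,-6.3)
E
```

```text
t: 18.85
tool_pos: [0.5285, -0.0165, 0.1825]
tool_rot: [[0.103, 0.995, -0.003], [0.995, -0.103, 0.0], [-0.0, -0.003, -1.0]]
wrist_force: [-0.1, -0.5, -3.6]
opening: 0.0255
gripper_force: 30.0
TCP [ 0.5292 -0.0166  0.1834] y -5.94 | d [-0.0035 -0.0017  0.3239] tw 0.002 n 1.0 t 18.9
```

View pics/w7.png

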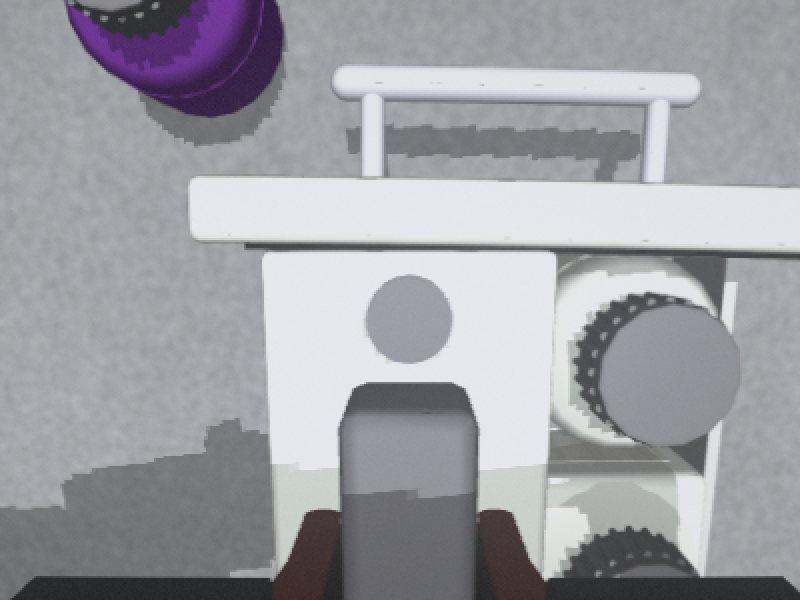

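The crop shows the reservoir's front lid edge at row 253, behind the panel's inner edge at rows 241 to 250. The round cap is at (670,375) and the square cap below it. The panel is turned about 0.8° against the tool, so I'll work out the gaps and correct.

```bash
python3 - <<'E'
from h import *
s=state();p=grab_frame("wrist");R=np.array(s["tool_rot"])
def L(n,u,v,z): print(n,((R.T@(at_z(p,(u/2+120,v/2+20),z,s)-s["tool_pos"]))[:2]*1000).round(1))
zl=s["tool_pos"][2]-.0886+.08
L("lid FL",263,252,zl);L("lid FR",556,252,zl)
L("pan in L",190,241,.145);L("pan in R",800,250,.145);L("pan out L",190,178,.145);L("pan out R",800,187,.145)
L("round cap",670,375,.142);L("wall top in/out R",725,283,.085);L("wall top out",737,283,.085)
E
```

```text
lid FL [ 65.3 -29.8]
lid FR [65.3 31.1]
pan in L [ 67.6 -52.9]
pan in R [65.8 97. ]
pan out L [ 82.4 -52.1]
pan out R [80.8 95.4]
round cap [34.  67.8]
wall top in/out R [ 54.6 102.3]
wall top out [ 54.6 106.2]
```

```bash
python3 -m handwheel '[{"dx":-0.011,"dy":0.009,"dz":0,"twist":0.004,"grip":1},{"dx":-0.011,"dy":0.009,"dz":0.03,"twist":0.004,"grip":1},{"dx":-0.011,"dy":0.009,"dz":0.08,"twist":0.004,"grip":1},{"dx":-0.011,"dy":0.009,"dz":0.13,"twist":0.004,"grip":1},{"dx":-0.011,"dy":0.009,"dz":0.18,"twist":0.004,"grip":1},{"dx":-0.011,"dy":0.009,"dz":0.23,"twist":0.004,"grip":1},{"dx":-0.011,"dy":0.009,"dz":0.27,"twist":0.004,"grip":1},{"dx":-0.011,"dy":0.009,"dz":0.3,"twist":0.004,"grip":1},{"dx":-0.011,"dy":0.009,"dz":0.3,"twist":0.004,"grip":1}]' 30
python3 -c "
from h import *
plan(.5287,-.0173,.1186,-6.3)"
```

```text
t: 20.08
tool_pos: [0.5307, -0.0192, 0.1232]
tool_rot: [[0.117, 0.993, -0.001], [0.993, -0.117, 0.0], [-0.0, -0.001, -1.0]]
wrist_force: [0.8, -0.3, -2.9]
opening: 0.026
gripper_force: 30.0
TCP [ 0.5307 -0.0192  0.1232] y -6.7 | d [ 0.0085 -0.0108  0.0231] tw -0.0022 n 0.1 t 20.07
```

```bash
python3 -m handwheel '[{"dx":0,"dy":0,"dz":0.012,"twist":0,"grip":1},{"dx":0,"dy":0,"dz":0.02,"twist":0,"grip":1},{"dx":0,"dy":0,"dz":0.025,"twist":0,"grip":1},{"dx":0,"dy":0,"dz":0.025,"twist":0,"grip":1},{"dx":0,"dy":0,"dz":0.025,"twist":0,"grip":0},{"dx":0,"dy":0,"dz":0.025,"twist":0,"grip":0},{"dx":0,"dy":0,"dz":0.025,"twist":0,"grip":0},{"dx":0,"dy":0,"dz":-0.1,"twist":0,"grip":0},{"dx":0,"dy":0,"dz":-0.3,"twist":0,"grip":0},{"dx":0,"dy":0,"dz":-0.5,"twist":0,"grip":0},{"dx":0,"dy":0,"dz":-0.5,"twist":0,"grip":0}]' 30
python3 - <<'E'
from h import *
t=grab_frame("top")
for q in ["round_bottle_mid","square_bottle_mid","reservoir_mid"]: print(q,[(np.round(d["box"]).astype(int).tolist(),round(d["conf"],2)) for d in spot_in(t,q)])
cv2.imwrite("pics/top2.png",t["img"])
plan(.5705+.045*.11,.0609+.045*.994,.115,-6.3)
E
```

```text
t: 21.45
tool_pos: [0.5329, -0.0195, 0.2266]
tool_rot: [[0.117, 0.993, 0.006], [0.993, -0.117, -0.0], [0.0, 0.006, -1.0]]
wrist_force: [0.7, 0.2, -0.9]
opening: 0.0438
gripper_force: 0.0
round_bottle_mid [([336, 187, 362, 222], 0.9), ([268, 260, 300, 292], 0.69)]
square_bottle_mid []
reservoir_mid [([333, 220, 364, 252], 0.77)]
TCP [ 0.53   -0.0193  0.2224] y -6.7 | d [0.6468 0.154  0.5363] tw -0.0022 n 2.7 t 21.65
```

```bash
python3 -m handwheel '[{"dx":0.25,"dy":0.06,"dz":0,"twist":-0.002,"grip":1},{"dx":0.5,"dy":0.12,"dz":0,"twist":-0.002,"grip":1},{"dx":0.65,"dy":0.154,"dz":0,"twist":-0.002,"grip":1},{"dx":0.65,"dy":0.154,"dz":0.2,"twist":-0.002,"grip":1},{"dx":0.65,"dy":0.154,"dz":0.4,"twist":-0.002,"grip":1},{"dx":0.65,"dy":0.154,"dz":0.54,"twist":-0.002,"grip":1},{"dx":0.65,"dy":0.154,"dz":0.54,"twist":-0.002,"grip":1}]' 30
python3 - <<'E'
from h import *
a=grab_frame("top")["img"][160:290,290:490]; b=grab_frame("scene")["img"][170:340,200:400]
a=cv2.resize(a,(400,260),interpolation=2);b=cv2.resize(b,(400,340),interpolation=2)
c=np.vstack([a,b]);cv2.imwrite("pics/both.png",c)
plan(.5705,.0609,.115,-6.3)
E
```

```text
t: 22.52
tool_pos: [0.574, 0.1058, 0.1122]
tool_rot: [[0.11, 0.994, -0.007], [0.994, -0.11, -0.001], [-0.002, -0.007, -1.0]]
wrist_force: [-0.1, -0.0, 0.1]
opening: 0.0002
gripper_force: 0.0
TCP [0.5765 0.1062 0.1154] y -6.34 | d [-0.2283 -0.0048  0.0019] tw -0.0002 n 0.7 t 22.62
```

View pics/both.png

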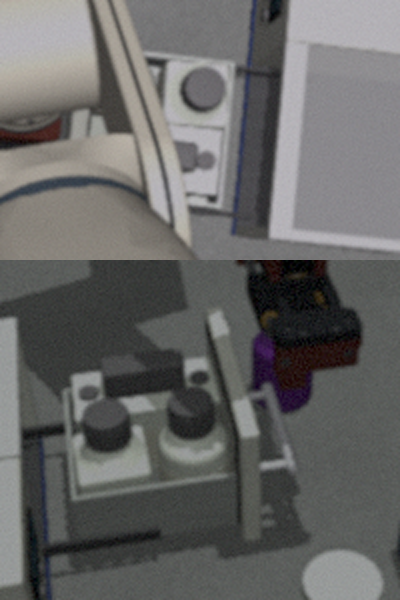

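Both views agree: the reservoir at the back and the two bottles at the front all stand level and upright inside the tray. Now I'll push the drawer shut.

```bash
python3 -m handwheel '[{"dx":-0.1,"dy":0,"dz":0,"twist":0,"grip":1},{"dx":-0.15,"dy":0,"dz":0,"twist":0,"grip":1},{"dx":-0.18,"dy":0,"dz":0,"twist":0,"grip":1},{"dx":-0.21,"dy":0,"dz":0,"twist":0,"grip":1},{"dx":-0.25,"dy":0,"dz":0,"twist":0,"grip":1},{"dx":-0.3,"dy":0,"dz":0,"twist":0,"grip":1},{"dx":-0.36,"dy":0,"dz":0,"twist":0,"grip":1},{"dx":-0.42,"dy":0,"dz":0,"twist":0,"grip":1},{"dx":-0.48,"dy":0,"dz":0,"twist":0,"grip":1},{"dx":-0.53,"dy":0,"dz":0,"twist":0,"grip":1},{"dx":-0.56,"dy":0,"dz":0,"twist":0,"grip":1},{"dx":-0.58,"dy":0,"dz":0,"twist":0,"grip":1}]' 30
```

```text
t: 24.12
tool_pos: [0.5635, -0.0094, 0.1155]
tool_rot: [[0.111, 0.994, -0.001], [0.994, -0.111, 0.0], [-0.0, -0.001, -1.0]]
wrist_force: [-0.4, 3.5, 1.5]
opening: 0.0004
gripper_force: 1.4
```

```bash
python3 -m handwheel '[{"dx":-0.03,"dy":0,"dz":0,"twist":0,"grip":1},{"dx":-0.07,"dy":0,"dz":0,"twist":0,"grip":1},{"dx":-0.12,"dy":0,"dz":0,"twist":0,"grip":1},{"dx":-0.17,"dy":0,"dz":0,"twist":0,"grip":1},{"dx":-0.22,"dy":0,"dz":0,"twist":0,"grip":1},{"dx":-0.27,"dy":0,"dz":0,"twist":0,"grip":1},{"dx":-0.3,"dy":0,"dz":0,"twist":0,"grip":1},{"dx":-0.33,"dy":0,"dz":0,"twist":0,"grip":1},{"dx":-0.33,"dy":0,"dz":0,"twist":0,"grip":1}]' 30
```

```text
t: 25.25
tool_pos: [0.5571, -0.0754, 0.1159]
tool_rot: [[0.11, 0.994, 0.001], [0.994, -0.11, -0.001], [-0.001, 0.001, -1.0]]
wrist_force: [-0.2, -0.7, 0.7]
opening: 0.0006
gripper_force: 0.0
```

```bash
python3 -m handwheel '[{"dx":-0.02,"dy":0,"dz":0,"twist":0,"grip":1},{"dx":-0.04,"dy":0,"dz":0,"twist":0,"grip":1},{"dx":-0.06,"dy":0,"dz":0,"twist":0,"grip":1},{"dx":-0.075,"dy":0,"dz":0,"twist":0,"grip":1}]' 30
```

```text
t: 25.75
tool_pos: [0.5555, -0.0898, 0.1159]
tool_rot: [[0.11, 0.994, 0.001], [0.994, -0.11, -0.0], [-0.0, 0.001, -1.0]]
wrist_force: [2.1, 2.2, -0.3]
opening: 0.0008
gripper_force: 1.3
```

```bash
python3 -m handwheel '[{"dx":-0.01,"dy":0,"dz":0,"twist":0,"grip":1},{"dx":-0.02,"dy":0,"dz":0,"twist":0,"grip":1},{"dx":-0.03,"dy":0,"dz":0,"twist":0,"grip":1}]' 30
```

```text
t: 26.12
tool_pos: [0.5543, -0.0956, 0.1157]
tool_rot: [[0.11, 0.994, 0.0], [0.994, -0.11, -0.0], [0.0, 0.0, -1.0]]
wrist_force: [1.0, 1.7, 1.6]
opening: 0.0003
gripper_force: 2.0
```

```bash
python3 -m handwheel '[{"dx":-0.01,"dy":0,"dz":0,"twist":0,"grip":1},{"dx":-0.02,"dy":0,"dz":0,"twist":0,"grip":1},{"dx":-0.03,"dy":0,"dz":0,"twist":0,"grip":1}]' 30
```

```text
t: 26.5
tool_pos: [0.5542, -0.0959, 0.1158]
tool_rot: [[0.113, 0.994, 0.001], [0.994, -0.113, 0.009], [0.009, -0.0, -1.0]]
wrist_force: [7.8, 41.7, 4.8]
opening: 0.0004
gripper_force: 21.1
```

```bash
python3 -m handwheel '[{"dx":-0.01,"dy":0,"dz":0,"twist":0,"grip":1},{"dx":-0.02,"dy":0,"dz":0,"twist":0,"grip":1}]' 30
```

```text
t: 26.75
tool_pos: [0.5542, -0.096, 0.1159]
tool_rot: [[0.114, 0.993, 0.001], [0.993, -0.114, 0.014], [0.014, -0.0, -1.0]]
wrist_force: [11.0, 62.5, 6.2]
opening: 0.0004
gripper_force: 31.7
```

```bash
python3 -m handwheel '[{"dx":0.05,"dy":0,"dz":0,"twist":0,"grip":1},{"dx":0.15,"dy":0,"dz":0,"twist":0,"grip":1},{"dx":0.4,"dy":0,"dz":-0.2,"twist":0,"grip":1},{"dx":0.65,"dy":0,"dz":-0.5,"twist":0,"grip":1},{"dx":0.9,"dy":0,"dz":-0.7,"twist":0,"grip":1},{"dx":0.9,"dy":0,"dz":-0.7,"twist":0,"grip":1},{"dx":0.9,"dy":0,"dz":-0.7,"twist":0,"grip":1}]'
python3 - <<'E'
from h import *
t=grab_frame("top");s=grab_frame("scene")
for n,p in(("top",t),("scene",s)):
  for q in ["drawer","round_bottle_mid","square_bottle_mid","reservoir_mid"]: print(n,q,[(np.round(d["box"]).astype(int).tolist(),round(d["conf"],2)) for d in spot_in(p,q)])
# expected panel outer top edge if shut at stop, and brightness profile across it
for y in (-.106,-.122): print(y,proj(t,[.58,y,.145]).round(1))
u,v=proj(t,[.60,-.106,.145]).round().astype(int); print(u,v,t["img"][v,u-14:u+20].mean(1).round().astype(int))
E
```

```text
t: 27.62
tool_pos: [0.5729, 0.0737, 0.2556]
tool_rot: [[0.109, 0.994, 0.0], [0.994, -0.109, -0.001], [-0.001, 0.0, -1.0]]
wrist_force: [0.0, -0.0, -0.1]
opening: 0.0009
gripper_force: 0.0
top drawer [([386, 181, 431, 259], 0.45)]
top round_bottle_mid [([267, 267, 277, 287], 0.42)]
top square_bottle_mid []
top reservoir_mid []
scene drawer [([206, 204, 254, 325], 0.71)]
scene round_bottle_mid [([326, 190, 356, 246], 0.7)]
scene square_bottle_mid []
scene reservoir_mid []
-0.106 [417.7 208.2]
-0.122 [426.4 208.1]
417 197 [ 66  63  65  64  83 121 147 166 176 176 171 172 175 175 171 148  98  67
 110 156 174 174 173 172 177 177 167 143 132 161 180 179 176 180]
```

The drawer stopped firmly, with 62 N and no further travel. The image profile puts the panel's inner edge at about u=430.5, against the cooler edge at 431.5, so it is shut. The arm is clear, so I'm handing in.

```bash
python3 -c "
from h import *
print(job_done())"
```

```text
the job is handed in; nothing more can be done
None
```

I packed the square bottle, round bottle and reservoir upright in the drawer, pushed it shut against its stop and handed the job in at about 28 s; after shutting I could not see the bottles themselves, no verdict came back, and I viewed 11 pictures, one over the limit of 10.

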